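Open the clamped cork jar and hold its lid

ROBOT

A 7-joint arm with a two-finger parallel gripper is mounted at the origin on the work surface. World frame = base frame: x ahead of the robot, y to its left, z up, the work surface at z = 0. Lengths are in m, angles in rad, forces in N, time in s.
With the tool pointing down it reaches from about 0.4 to 0.85 m from the base axis. Payload 10.4 kg.
Tool frame: the origin (TCP) lies at the very end of the fingers, on their centre line; the grasp point (between the pads) lies 19 mm behind it; z points along the fingers, y is the direction in which the jaws open and shut (so a half turn about z gives the same grasp; the last joint's range is limited). The gripper opens to 87 mm and grips with 3 to 60 N. Pads are 19 mm wide; open, the fingers measure 117 mm over their backs; the gripper's body (75 mm by 190 mm) begins 51 mm behind the grasp point.
Start: joints at [-1.128, 0.332, -0.065, 1.46, 0.022, 1.35, -0.088], TCP at [0.281, 0.558, 0.223] pointing down, gripper open.
Joint ranges: [-2.6, 2.6], [-0.5, 2.12], [-1.47, 1.34], [0.16, 2.42], [-1.27, 4.41], [0.06, 2.06], [-2.6, 2.6]. Speed limits (rad/s): [2.22, 2.22, 2.79, 2.79, 3.14, 3.14, 3.14].

INTERFACE

Orientations are given as a unit quaternion [x, y, z, w].
In Python, from workcell import robot gives the robot as it stands.
- The arm moves only by the shell command python3 -m creep 'ROWS' [FORCE]. ROWS is text: rows parted by semicolons, each of 7 numbers parted by spaces: the finger opening in m, from 0 to 0.087, then the shift along the tool's x, y, z in m, then the turn, a rotation vector about the tool's x, y, z in rad. A call has 1 to 10 rows; each row shifts and turns the commanded pose from where the row before left it, along the tool's axes as they then stand; what a row does not reach is not made up. A row lasts 1/10 s, in which the tool goes at most 50 mm and 8.59 degrees, less where a joint would pass 70% of its speed; a pose out of reach is approached as far as the arm can. A call is refused whole if a number of a shift passes 0.05 or a number of a turn 0.15, either way. A call with a gripper value outside its range is refused whole. The fingers move at their own pace and stop on an object; FORCE is the grip in N (left out, the last holds). Time passes only in rows, so rows that do not move let the fingers close. It gives the time, the measured TCP pose, the force and the opening at its end, in the units of the state.
- robot.observe(): the state, without advancing time (a new reading comes with each control period).
- robot.get_image(name): name is "scene" or "top" or "wrist"; returns a dict with "color" (384x512x3 uint8, red, green, blue), "fx", "fy", "cx", "cy" (pixels), "distortion" ([k1, k2, p1, p2, k3] as OpenCV has them; the pictures are not rectified), "extrinsics" (4x4, takes a point from world to camera coordinates); the wrist camera has in their place "T_tool_cam" (4x4, takes a point from camera to tool coordinates, whose origin is the TCP and whose axes are the flange's). Camera axes: x right, y down, z forward; pixel columns grow to the right and rows downward; lengths in m; the calibration is good to about 2 mm. A picture is of the moment at which its call begins: read the wrist's pose just before it. There is no depth.
- robot.sign_off(): hands the job in, once; it reports no verdict.
Trained networks look in the newest picture that a camera, given by its name, has taken for a name from the list of things; names that differ only in an ending like _2 or _b are one class to them, and where a whole thing is asked for, a point or a joint stands for the part that bears it (a point fixed in the world has none). Each returns a list of dicts, best first, with "p" (0 to 1); they miss things now and then, are a little off and sometimes report something else, mostly with a low value. They report only what shows in the picture. A call takes as long as a camera call. They do not tell look-alikes from the thing itself.
- robot.trace(camera, label): "pixels" (384x512 bool, what is visible of it) and "at" ([column, row] in pixels, amid what is visible of it).
The state is a dict: "t": time; "joints": joint angles; "qd": joint speeds; "effort": joint torques, N m; "tcp_pos": TCP position; "tool_rot": TCP orientation; "contact_force": force on the tool from outside, world axes, zero at the start; "torque": the same for the moment, N m; "width": opening from 0.0 (shut) to 1.0 (fully open).
Only numpy, scipy, OpenCV 4.12 (cv2) and the standard library are available. Lean on these libraries where they do the work, as an engineer would, in place of code of your own. Each camera call takes 0.05 s, during which the arm holds its last target. There are 200 camera calls.

TASK

Slide the clamp's loose jaw shut until it nips the square glass jar snugly against the fixed jaw, without crushing the glass, and leave it so. Then twist the tight steel lid anticlockwise (seen from above) until its thread lets go, lift it straight up and finish still holding it level in the gripper, centred just above the open mouth and clear of it by no more than about 4 cm, with the jar still standing nipped in the clamp. Leave the bottle, cup and carton alone.

Things in the scene. Friction and masses are not known exactly. Their poses are not given: they have to be found in the camera images.
- clamp: Wooden bench clamp screwed to the table: board 110 mm (x) by 290 mm (y, from -95 to +195), 18 mm thick. Origin on the table under the middle of the jar's place. The jaws close along its y axis; z is up.
- fixed_jaw: The clamp's fixed wooden jaw, an upright wall on the -y side of the board, 115 mm long in x, 20 mm thick, top 80 mm above the table. Same origin and axes as clamp; its inner face is at y = -34 mm.
- jaw (a joint): Travel of the loose jaw in m: 0 wide open, grows as it slides to -y of the clamp (towards jar and fixed jaw). Stiff: about 8 N to move, 12 N pushing the jar along; stays where left. It meets the 64 mm jar square against the fixed jaw at about 0.040; then its sprung rubber face (3 N per mm, 7 mm) squashes: 2 to 4 mm more is snug. The jar cracks at 80 N.
- jaw_grip (a point): Grip point of the loose jaw, on the centre line of its upright wooden post, 113 mm above the table. Post 30 mm (clamp x) by 16 mm (clamp y), top 135 mm above the table, its centre 82 mm outside the clamping face, 42 mm of free room between post and jaw. Pinch it across its 16 mm from above.
- jaw_face (a point): Middle of the loose jaw's clamping face (rubber pad, uncompressed), 50 mm above the table. Axes as the clamp's.
- jar_center (a point): Square clear glass jar full of corks: body 64 x 64 mm, 80 mm tall, flat shoulder; round neck 40 mm across above it up to 112 mm. Point at the centre of the body, 40 mm above its underside; the jar stands on the 18 mm board between the jaws. About 0.4 kg. Axes: z up, sides along x and y. Loose: not nipped, it turns with the lid.
- jar_mouth (a point): Centre of the jar's mouth, 112 mm above the jar's underside (about 130 mm above the table). Hidden under the lid at first.
- lid_center (a point): Round ribbed steel lid, 57 mm across, 24 mm tall; point on its axis half-way up. Seated: 110 mm above the jar's underside (128 mm above the table), skirt 14 mm down past the mouth, 18 mm above the shoulder. Lug thread with a rubber seal: tight (0.2 to 0.4 N m), does not climb in turning; free after 0.95 rad anticlockwise, stop at about 1.5 rad: turn 1.2 to 1.25 rad in one grasp.
- jar: The jar as a whole; origin at the centre of its underside, axes as jar_center.
- lid: The lid as a whole; origin on its axis at the skirt's lower rim, 12 mm below lid_center; x along the jar's x when tight, z up.
- bottle: Bystander: standing dark wine bottle, 75 mm across, 295 mm tall; origin under its base.
- cup: Bystander: white tasting cup, 74 mm across, 85 mm tall; origin under its base.
- carton: Bystander: small cardboard carton 130 x 100 x 90 mm; origin under its base.
Things that resemble listed ones, but are neither listed nor needed, are in the scene too. Of the things shaped like the lid, the bare steel one is meant.

How it is judged:
On the way, in this order (a step that is already met when the one before it is completed fails the run):
1. the jar is nipped between the loose jaw and the fixed jaw, its lid still tight (contact force between each of jaw, fixed_jaw and jar above 3 N and angle between the x axis of lid and the x axis of jar, either way round below 0.3 rad), for 0.2 s.
2. the lid has been turned free of its thread, still down on the nipped jar (angle between the x axis of lid and the x axis of jar, either way round above 0.8 rad and z of lid in the frame of jar below 0.105 m and contact force between jaw and jar above 1 N), for 0.1 s.
At the end, for the whole second after the job is handed in: Fingers grip the lid, still and level (0.15 rad), its lower rim 4 to 55 mm above the mouth, centred within 15 mm, touching neither jar nor jaw; the jar stands upright on the board (4 mm), square to the clamp (0.1 rad), pressed by both jaws (over 1 N) (contact force between the fingers and lid above 2 N and contact force between lid and jar below 0.1 N and contact force between lid and jaw below 0.1 N and z of lid in the frame of jar_mouth between 0.004 and 0.055 m and horizontal distance between lid_center and jar_mouth below 0.015 m and angle between lid's own z axis and vertical below 0.15 rad and linear speed of lid below 0.02 m/s and contact force between each of jaw, fixed_jaw and jar above 1 N and angle between the x axis of jar and the x axis of clamp, either way round below 0.1 rad and z of jar in the frame of clamp below 0.022 m and angle between jar's own z axis and vertical below 0.08 rad); the arm keeps its last pose, push and grip.
It fails at once if the glass is crushed: more than 80 N between jaw and jar (contact force between jaw and jar above 80 N).
It fails at once if the jar is lifted off the clamp board (z of jar in the frame of clamp above 0.033 m).
It fails at once if the bottle is pushed away or knocked over (distance of bottle from where it was at the start of the episode above 0.03 m or angle between bottle's own z axis and vertical above 0.3 rad).
It fails at once if the cup is pushed away or knocked over (distance of cup from where it was at the start of the episode above 0.03 m or angle between cup's own z axis and vertical above 0.3 rad).
It fails at once if the carton is pushed away (distance of carton from where it was at the start of the episode above 0.03 m).
It also fails if it takes over 51 s, if anything falls off the work surface, if the arm or the gripper's body presses on something with over 40 N, if the wrist force passes 120 N, or if a joint passes its speed limit or range.

## Working session

There is one attempt and no reset: what is moved stays moved. The work goes in short steps, Python scripts to look and compute and a shell command to move; the robot and the scene stay as the last step left them, time stands still between calls to the robot, and variables do not carry over. Pictures are saved under pics/ and viewed, on a budget of 10 in all, crops included, one or two more only if the job needs it, and the job is handed in when it is done.

```bash
mkdir -p pics
cat > h.py <<'E'
import numpy as np, cv2
from workcell import robot
from scipy.spatial.transform import Rotation as R
def cam(name):
    s=robot.observe(); im=robot.get_image(name)
    K=np.array([[im['fx'],0,im['cx']],[0,im['fy'],im['cy']],[0,0,1]]); D=np.array(im['distortion'],float)
    if 'extrinsics' in im: E=np.array(im['extrinsics'])
    else:
        T=np.eye(4);T[:3,:3]=R.from_quat(s['tool_rot']).as_matrix();T[:3,3]=s['tcp_pos']
        E=np.linalg.inv(T@np.array(im['T_tool_cam']))
    return im['color'],K,D,E
def at_z(c,uv,z):
    _,K,D,E=c; uv=np.array(uv,float).reshape(-1,1,2)
    r=cv2.undistortPoints(uv,K,D).reshape(-1,2); r=np.c_[r,np.ones(len(r))]@E[:3,:3]
    o=-E[:3,:3].T@E[:3,3]; return o+r*((z-o[2])/r[:,2])[:,None]
def proj(c,P):
    _,K,D,E=c; return cv2.projectPoints(np.array(P,float).reshape(-1,1,3),cv2.Rodrigues(E[:3,:3])[0],E[:3,3],K,D)[0].reshape(-1,2)
def save(c,n,crop=None,s=1):
    i=c[0][:,:,::-1]
    if crop: i=i[crop[1]:crop[3],crop[0]:crop[2]]
    cv2.imwrite('pics/'+n,cv2.resize(i,None,fx=s,fy=s,interpolation=cv2.INTER_CUBIC))
E
python3 - <<'E'
from h import *
print(robot.observe())
a=cam('top');
for l in ['lid','jaw','jaw_grip','jar','clamp','fixed_jaw','bottle','cup','carton']:
    print(l,[(round(d['p'],2),np.round(d['at'],1).tolist(),int(d['pixels'].sum())) for d in robot.trace('top',l)][:3])
b=cam('scene')
for l in ['lid','jaw','jar']:
    print(l,[(round(d['p'],2),np.round(d['at'],1).tolist(),int(d['pixels'].sum())) for d in robot.trace('scene',l)][:3])
im=np.hstack([a[0],b[0]])[:,:,::-1]
save(a,'top.png',s=1.5);save(b,'scene.png',s=1.5)
for c in(a,b): print(np.round(c[3],3).tolist())
E
```

```text
{'t': 0.0, 'joints': array([-1.12760059,  0.33286958, -0.06469574,  1.46095466,  0.02161058,
        1.34989748, -0.08846591]), 'qd': array([-0.00086935, -0.00033148,  0.0003562 , -0.00191646,  0.00040399,
       -0.00060078, -0.00092451]), 'effort': array([-5.54921171e-04, -6.23250389e+01,  2.45233392e-02, -3.89905787e+01,
       -6.12738566e-02,  3.97011079e-02,  1.24910630e-04]), 'tcp_pos': array([0.2805433 , 0.55805834, 0.221749  ]), 'tool_rot': array([ 2.30771954e-01,  9.73007601e-01, -7.05285171e-04, -1.26811824e-04]), 'contact_force': array([-0.03087631,  0.58373451,  0.05061832]), 'torque': array([ 0.02013795, -0.00947017, -0.01667772]), 'width': 0.9976861140663248}
lid [(0.83, [268.7, 232.2], 273), (0.71, [330.6, 171.7], 256), (0.52, [269.6, 164.4], 350)]
jaw [(0.67, [243.7, 178.5], 733), (0.53, [264.2, 177.7], 219)]
jaw_grip [(0.73, [240.2, 179.1], 709)]
jar [(0.51, [265.1, 174.1], 241), (0.15, [385.1, 209.2], 632)]
clamp [(0.72, [246.4, 182.2], 2799)]
fixed_jaw [(0.8, [283.2, 163.8], 347)]
bottle [(0.98, [401.3, 166.5], 1482), (0.27, [262.9, 173.7], 305)]
cup [(0.72, [383.6, 211.1], 601)]
carton [(0.88, [104.9, 158.7], 2018)]
lid [(0.77, [236.1, 204.9], 213), (0.55, [261.1, 210.0], 687), (0.51, [181.0, 229.9], 218)]
jaw [(0.57, [263.0, 211.8], 722)]
jar [(0.83, [237.6, 217.2], 495), (0.21, [263.0, 211.5], 673)]
[[-0.015, -1.0, 0.019, -0.02], [-0.983, 0.011, -0.182, 0.541], [0.182, -0.022, -0.983, 1.024], [0.0, 0.0, 0.0, 1.0]]
[[0.119, 0.993, 0.003, -0.055], [0.62, -0.072, -0.781, -0.251], [-0.775, 0.095, -0.624, 2.151], [0.0, 0.0, 0.0, 1.0]]
```

View pics/top.png

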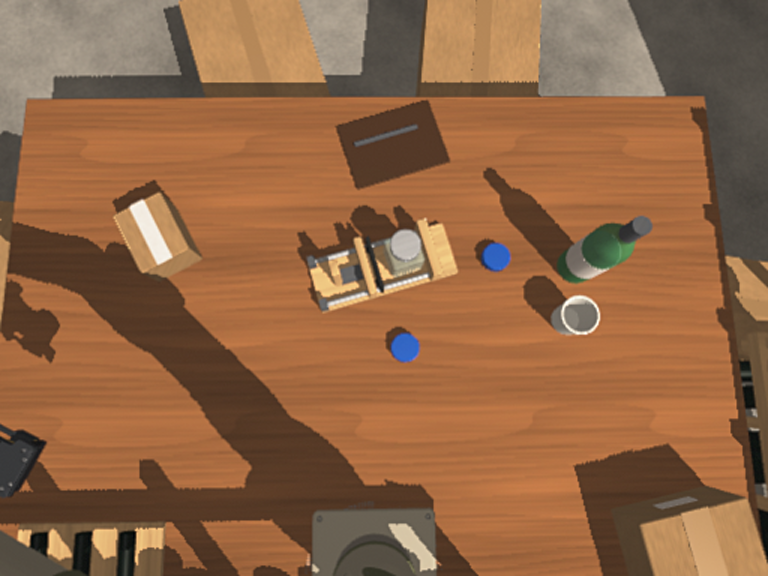

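View pics/scene.png

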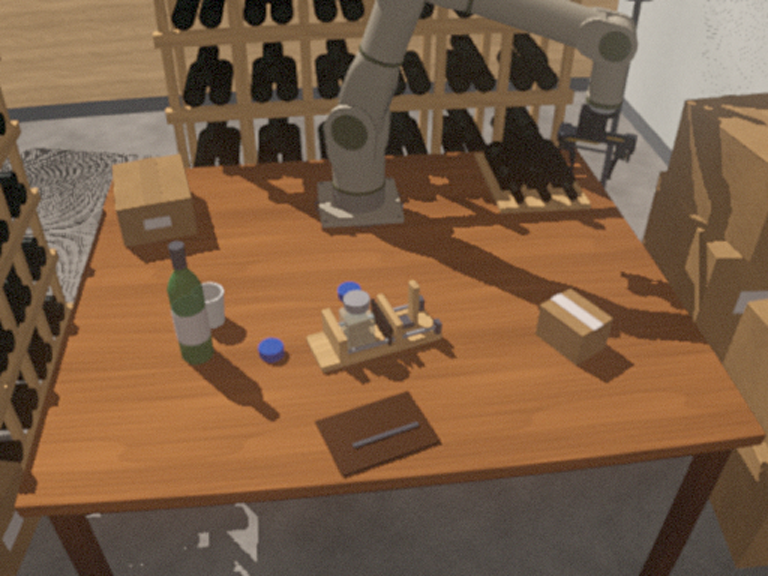

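Both views: bare steel lid at top-view pixel (270,162), clamp with fixed jaw to the right (world -y), loose jaw's post at left; the blue caps are look-alikes.

Run:
```python
from h import *
a=cam('top'); print(a[1][0,0])
L=max(robot.trace('top','lid'),key=lambda d:-abs(d['at'][0]-269.6)-abs(d['at'][1]-164))
print(L['at'],at_z(a,L['at'],.134),at_z(a,[270,162],.14))
m=[d for d in robot.trace('top','clamp')][0]['pixels']
# fixed jaw top long axis direction
f=robot.trace('top','fixed_jaw')[0]['pixels']; v,u=np.nonzero(f)
P=at_z(a,np.c_[u,v],.08)[:,:2]; c=P.mean(0); w,V=np.linalg.eigh(np.cov(P.T)); print('fj',c,np.degrees(np.arctan2(V[1,1],V[0,1])),np.sqrt(w*12))
print('clamp ends',at_z(a,np.array([[310,256],[323,310],[457,270],[426,218]])/1.5,.018))
b=cam('scene'); print('post scene',at_z(b,np.array([414,284])/1.5,.135), 'lid',at_z(b,np.array([356,297])/1.5,.14))
```

```text
364.60681250119103
[268.7, 163.9] [[ 0.59805856 -0.06184354  0.134     ]] [[ 0.60181718 -0.06515611  0.14      ]]Traceback (most recent call last):
  File "<stdin>", line 5, in <module>
IndexError: list index out of range
```

Run:
```python
from h import *
a=cam('top')
f=robot.trace('top','fixed_jaw')
if f:
    v,u=np.nonzero(f[0]['pixels']); P=at_z(a,np.c_[u,v],.08)[:,:2]; c=P.mean(0); w,V=np.linalg.eigh(np.cov(P.T)); print('fj',c,np.degrees(np.arctan2(V[1,1],V[0,1])),np.sqrt(w*12))
print('clamp corners',at_z(a,np.array([[310,256],[323,310],[457,270],[426,218]])/1.5,.018))
b=cam('scene'); print('post scene',at_z(b,np.array([414,284])/1.5,.135), 'lid',at_z(b,np.array([356,297])/1.5,.14))
t=R.from_quat(robot.observe()['tool_rot']).as_matrix();print(t)
print(robot.get_image('wrist')['T_tool_cam'])
```

```text
fj [ 0.60743325 -0.11268409] -165.8080763328145 [0.02743476 0.11304234]
clamp corners [[ 0.60880749  0.12136644  0.018     ]
 [ 0.49752782  0.0943554   0.018     ]
 [ 0.57641535 -0.17777777  0.018     ]
 [ 0.68725574 -0.11769535  0.018     ]]
post scene [[0.56676528 0.0674808  0.135     ]] lid [[ 0.60293661 -0.06376018  0.14      ]]
[[-8.93469744e-01  4.49123387e-01 -2.74067676e-05]
 [ 4.49123383e-01  8.93469741e-01  9.53108955e-05]
 [ 6.72934697e-05  7.28483812e-05 -9.99999995e-01]]
[[ 1.48628253e-04 -9.61984931e-01 -2.73102490e-01  7.40150361e-02]
 [ 9.99999848e-01 -2.02972557e-06  5.51371011e-04 -7.86065641e-04]
 [-5.30964927e-04 -2.73102531e-01  9.61984785e-01 -1.62874111e-01]
 [ 0.00000000e+00  0.00000000e+00  0.00000000e+00  1.00000000e+00]]
```

```bash
python3 -m creep '0.087 -0.037 -0.026 -0.006 0 0 0;0.087 -0.037 -0.026 -0.006 0 0 0;0.087 -0.037 -0.026 -0.006 0 0 0;0.087 -0.037 -0.026 -0.006 0 0 0;0.087 -0.037 -0.026 -0.006 0 0 0;0.087 -0.037 -0.026 -0.006 0 0 0;0.087 -0.037 -0.026 -0.006 0 0 0;0.087 -0.037 -0.026 -0.006 0 0 0;0.087 -0.037 -0.026 -0.006 0 0 0;0.087 -0.037 -0.026 -0.006 0 0 0' 30
python3 -m creep '0.087 -0.037 -0.026 -0.006 0 0 0;0.087 -0.037 -0.026 -0.006 0 0 0;0.087 -0.037 -0.026 -0.006 0 0 0;0.087 -0.037 -0.026 -0.006 0 0 0;0.087 0 0 0 0 0 -0.143;0.087 0 0 0 0 0 -0.143;0.087 0 0 0 0 0 -0.143;0.087 0 0 0 0 0 -0.143;0.087 0 0 0 0 0 -0.143;0.087 0 0 0 0 0 0'
cat >> h.py <<'E'
def where():
    s=robot.observe(); M=R.from_quat(s['tool_rot']).as_matrix()
    print('t',round(s['t'],2),'tcp',s['tcp_pos'].round(4),'yaw_y',np.degrees(np.arctan2(M[1,1],M[0,1])).round(1),'tilt',M[:,2].round(3),'F',s['contact_force'].round(1),'T',s['torque'].round(2),'w',round(s['width']*87,1),'j',s['joints'].round(2)); return s,M
E
python3 - <<'E'
from h import *
where(); c=cam('wrist'); save(c,'w1.png',s=1.5)
for l in ['lid','jaw','fixed_jaw','jaw_grip','jaw_face']:
    print(l,[(round(d['p'],2),np.round(d['at'],1).tolist(),int(d['pixels'].sum())) for d in robot.trace('wrist',l)][:3])
E
```

```text
t: 2.05
tcp_pos: [0.4951, 0.1582, 0.2831]
tool_rot: [0.231, 0.973, 0.0, 0.0]
contact_force: [0.5, 0.3, 2.0]
width: 1.0
t: 3.05
tcp_pos: [0.58, 0.0005, 0.3066]
tool_rot: [-0.125, 0.992, 0.0, 0.0]
contact_force: [0.7, 0.1, -0.3]
width: 0.999
t 3.05 tcp [5.800e-01 5.000e-04 3.066e-01] yaw_y 104.4 tilt [ 0.  0. -1.] F [ 0.7  0.1 -0.3] T [-0.    0.01  0.  ] w 86.9 j [-0.37  0.2   0.35  1.47 -0.07  1.49  1.8 ]
lid [(0.78, [239.2, 31.2], 1467), (0.76, [88.9, 127.1], 1274), (0.75, [16.3, 23.2], 1309)]
jaw [(0.94, [267.7, 159.7], 3156)]
fixed_jaw [(0.69, [264.8, 160.9], 3108)]
jaw_grip [(0.91, [268.9, 159.7], 2949)]
jaw_face [(0.6, [267.7, 158.0], 3071)]
```

View pics/w1.png

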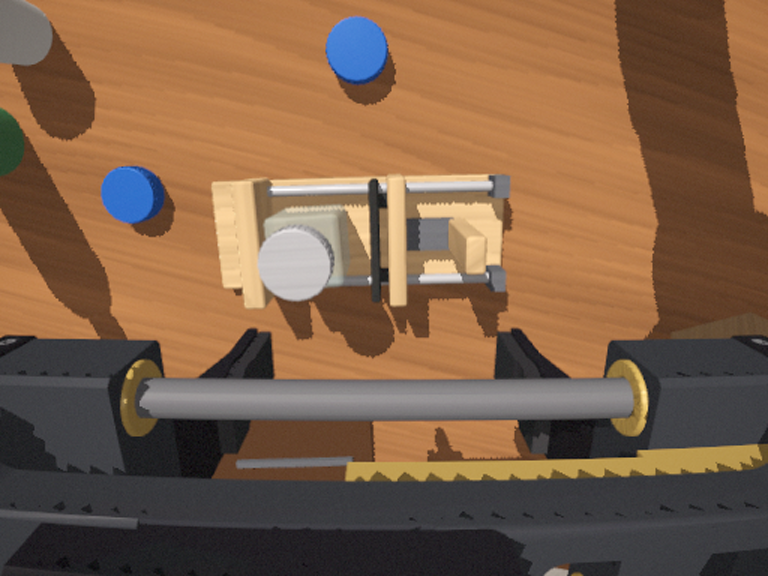

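Wrist view: lid top centre ≈(296,263), post top face ≈(478,253), fixed jaw left (250,245), loose jaw's wooden wall (398,240), all in the ×1.5 picture. There is a gap between jar and fixed jaw.

Run:
```python
from h import *
s,M=where(); c=cam('wrist')
for n,uv,z in [('lid',(296,263),.140),('post',(478,253),.135),('post corners',[(470,236),(487,236),(487,272),(470,272)],.135),('fj top ends',[(249,180),(255,306)],.08),('jaw top ends',[(397,176),(399,304)],.08),('board',[(213,183),(224,288)],.018)]:
    p=at_z(c,np.array(uv)/1.5,z); print(n,p.round(4).tolist(),'tool',((p-s['tcp_pos'])@M).round(4).tolist())
save(c,'w2.png',(170,110,350,210),4)
```

```text
t 3.35 tcp [0.58   0.0006 0.3065] yaw_y 104.2 tilt [-0.  0. -1.] F [ 0.5 -0.6 -0.8] T [0.04 0.08 0.05] w 87.0 j [-0.37  0.2   0.35  1.47 -0.07  1.49  1.79]
lid [[0.5992, -0.0629, 0.14]] tool [[-0.0031, -0.0663, 0.1665]]
post [[0.5594, 0.068, 0.135]] tool [[0.0035, 0.0704, 0.1715]]
post corners [[0.5485, 0.0583, 0.135], [0.5453, 0.0707, 0.135], [0.5719, 0.0791, 0.135], [0.5751, 0.0665, 0.135]] tool [[0.0164, 0.0637, 0.1715], [0.0165, 0.0764, 0.1715], [-0.0113, 0.0781, 0.1715], [-0.0113, 0.0651, 0.1715]]
fj top ends [[0.5548, -0.124, 0.08], [0.6645, -0.0996, 0.08]] tool [[0.055, -0.1147, 0.2265], [-0.0574, -0.1179, 0.2265]]
jaw top ends [[0.5215, -0.0034, 0.08], [0.6305, 0.0269, 0.08]] tool [[0.0577, 0.0104, 0.2265], [-0.0554, 0.0131, 0.2265]]
board [[0.5735, -0.1753, 0.018], [0.6779, -0.1477, 0.018]] tool [[0.0493, -0.169, 0.2885], [-0.0586, -0.1678, 0.2885]]
```

View pics/w2.png

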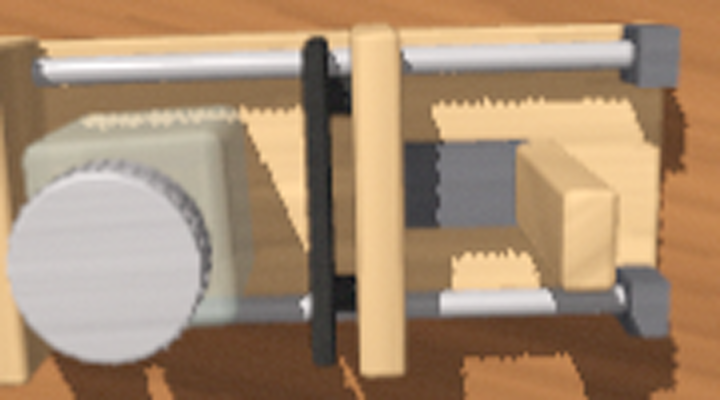

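```bash
python3 -m creep '0.05 0.0005 0.035 0.02 0 0 0;0.05 0.0005 0.0345 0.02 0 0 0;0.05 0 0 0.04 0 0 0;0.05 0 0 0.04 0 0 0;0.05 0 0 0.04 0 0 0;0.05 0 0 0.03 0 0 0;0.05 0 0 0.0225 0 0 0;0.05 0 0 0 0 0 0' 50
python3 - <<'E'
from h import *
where(); c=cam('wrist'); save(c,'w3.png',s=1.2)
E
```

```text
t: 4.2
tcp_pos: [0.5598, 0.0674, 0.091]
tool_rot: [-0.124, 0.992, -0.0, -0.003]
contact_force: [-0.4, 0.1, 0.2]
width: 0.58
t 4.2 tcp [0.5598 0.0674 0.091 ] yaw_y 104.2 tilt [-0.005 -0.001 -1.   ] F [-0.4  0.1  0.2] T [ 0.06  0.03 -0.02] w 50.5 j [-0.44  0.32  0.28  1.79 -0.1   1.06  1.7 ]
```

View pics/w3.png

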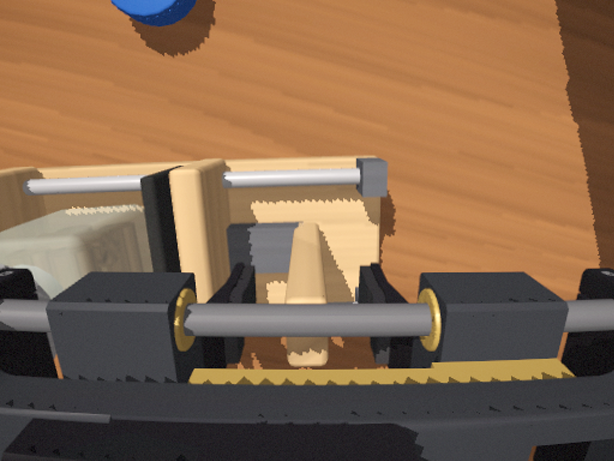

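The post stands centred between the fingers (columns 240–372, post ≈306). Closing.

```bash
python3 -m creep '0.01 0 0 0 0 0 0;0.01 0 0 0 0 0 0;0.01 0 0 0 0 0 0;0.01 0 0 0 0 0 0;0.01 0 0 0 0 0 0;0.01 0 0 0 0 0 0;0.01 0 0 0 0 0 0' 50
python3 - <<'E'
from h import *
where()
E
python3 -m creep '0.01 0 -0.004 0 0 0 0;0.01 0 -0.004 0 0 0 0;0.01 0 -0.004 0 0 0 0;0.01 0 -0.004 0 0 0 0;0.01 0 -0.004 0 0 0 0;0.01 0 0 0 0 0 0'
python3 - <<'E'
from h import *
s,M=where(); print(M.T@s['contact_force'])
E
```

```text
t: 4.95
tcp_pos: [0.5621, 0.0679, 0.0944]
tool_rot: [-0.125, 0.992, 0.0, 0.0]
contact_force: [-0.8, 0.2, 3.3]
width: 0.18
t 4.95 tcp [0.5621 0.0679 0.0944] yaw_y 104.3 tilt [ 0.  0. -1.] F [-0.8  0.2  3.3] T [0.1  0.23 0.57] w 15.7 j [-0.44  0.31  0.28  1.78 -0.1   1.06  1.7 ]
t: 5.55
tcp_pos: [0.5671, 0.05, 0.0944]
tool_rot: [-0.125, 0.992, 0.001, 0.0]
contact_force: [-0.0, 5.8, 3.4]
width: 0.182
t 5.55 tcp [0.5671 0.05   0.0944] yaw_y 104.4 tilt [ 0.001  0.002 -1.   ] F [-0.   5.8  3.4] T [0.94 0.17 0.55] w 15.8 j [-0.41  0.32  0.29  1.78 -0.1   1.06  1.74]
[-1.41016719  5.62798895 -3.34270514]
```

```bash
cat > q.py <<'E'
from h import *
s,M=where(); print('travel',(np.array([0.5621,0.0679])-s['tcp_pos'][:2])@np.array([-.247,.969]),'Ftool',(M.T@s['contact_force']).round(1))
E
python3 -m creep '0.01 0 -0.004 0 0 0 0;0.01 0 -0.004 0 0 0 0;0.01 0 -0.004 0 0 0 0;0.01 0 -0.004 0 0 0 0;0.01 0 0 0 0 0 0'; python3 q.py
python3 -m creep '0.01 0 -0.002 0 0 0 0;0.01 0 -0.001 0 0 0 0;0.01 0 -0.001 0 0 0 0;0.01 0 0 0 0 0 0;0.01 0 0 0 0 0 0'; python3 q.py
```

```text
t: 6.05
tcp_pos: [0.5712, 0.0357, 0.0944]
tool_rot: [-0.126, 0.992, 0.002, 0.001]
contact_force: [-0.3, 8.3, 3.4]
width: 0.178
t 6.05 tcp [0.5712 0.0357 0.0944] yaw_y 104.4 tilt [ 0.001  0.003 -1.   ] F [-0.3  8.3  3.4] T [1.62 0.09 0.45] w 15.5 j [-0.39  0.33  0.29  1.77 -0.11  1.06  1.77]
travel 0.03346088576671585 Ftool [-1.8  8.1 -3.4]
t: 6.55
tcp_pos: [0.5717, 0.0336, 0.0944]
tool_rot: [-0.126, 0.992, 0.002, 0.0]
contact_force: [-3.0, 14.3, 3.3]
width: 0.183
t 6.55 tcp [0.5717 0.0336 0.0944] yaw_y 104.5 tilt [ 0.     0.005 -1.   ] F [-3.  14.3  3.3] T [2.5  0.57 0.44] w 15.9 j [-0.38  0.33  0.29  1.77 -0.11  1.06  1.78]
travel 0.035614098314262724 Ftool [-0.6 14.6 -3.2]
```

```bash
python3 -m creep '0.01 0 -0.001 0 0 0 0;0.01 0 -0.001 0 0 0 0;0.01 0 -0.001 0 0 0 0;0.01 0 0 0 0 0 0;0.01 0 0 0 0 0 0'|tail -0; python3 q.py
python3 -m creep '0.01 0 -0.001 0 0 0 0;0.01 0 -0.001 0 0 0 0;0.01 0 0 0 0 0 0;0.01 0 0 0 0 0 0'|tail -0; python3 q.py
python3 - <<'E'
from h import *
c=cam('wrist'); save(c,'w4.png',s=1.2)
E
```

```text
t 7.05 tcp [0.5722 0.0322 0.0944] yaw_y 104.6 tilt [-0.001  0.006 -1.   ] F [-4.3 18.1  5.6] T [3.18 0.86 0.35] w 15.9 j [-0.38  0.33  0.29  1.77 -0.11  1.06  1.78]
travel 0.03711434861635373 Ftool [-0.4 18.6 -5.5]
t 7.45 tcp [0.5724 0.0312 0.0944] yaw_y 104.6 tilt [-0.001  0.007 -1.   ] F [-5.8 20.8  6. ] T [3.72 1.19 0.43] w 15.6 j [-0.38  0.33  0.29  1.77 -0.12  1.06  1.79]
travel 0.03813291993586774 Ftool [ 0.4 21.6 -5.9]Exception ignored on flushing sys.stdout:
BrokenPipeError: [Errno 32] Broken pipe
Exception ignored on flushing sys.stdout:
BrokenPipeError: [Errno 32] Broken pipe
```

View pics/w4.png

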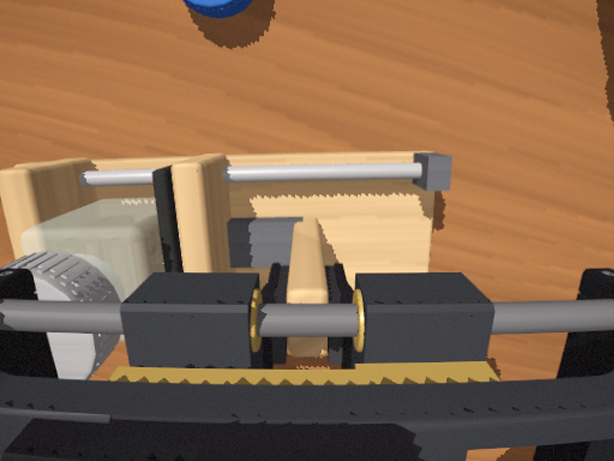

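The jar stands against the fixed jaw and the pad is squashed: force rises ≈3 N/mm. I unload the arm and see whether the jaw stays.

```bash
python3 -m creep '0.01 0 0.0015 0 0 0 0;0.01 0 0.0015 0 0 0 0;0.01 0 0 0 0 0 0;0.01 0 0 0 0 0 0' >/dev/null; python3 q.py
python3 -m creep '0.01 0 0.0015 0 0 0 0;0.01 0 0.001 0 0 0 0;0.01 0 0 0 0 0 0;0.01 0 0 0 0 0 0'>/dev/null; python3 q.py
```

```text
t 7.9 tcp [0.5724 0.0312 0.0944] yaw_y 104.5 tilt [ 0.     0.004 -1.   ] F [-2.  12.1  2.3] T [2.26 0.31 0.49] w 15.7 j [-0.38  0.33  0.29  1.77 -0.11  1.06  1.78]
travel 0.03814962929685848 Ftool [-1.1 12.3 -2.3]
t 8.3 tcp [0.5722 0.0319 0.0944] yaw_y 104.4 tilt [ 0.001  0.002 -1.   ] F [0.8 7.2 1.6] T [ 1.3  -0.16  0.5 ] w 15.9 j [-0.38  0.33  0.3   1.77 -0.11  1.06  1.77]
travel 0.03740287134882998 Ftool [-2.6  6.8 -1.6]
```

```bash
python3 -m creep '0.01 0 0.001 0 0 0 0;0.01 0 0 0 0 0 0;0.01 0 0 0 0 0 0' >/dev/null; python3 q.py
python3 -m creep '0.01 0 0.001 0 0 0 0;0.01 0 0 0 0 0 0;0.01 0 0 0 0 0 0' >/dev/null; python3 q.py
```

```text
t 8.6 tcp [0.5721 0.0323 0.0944] yaw_y 104.4 tilt [ 0.002  0.002 -1.   ] F [2.6 6.1 1.1] T [ 1.13 -0.29  0.45] w 15.7 j [-0.38  0.33  0.3   1.77 -0.11  1.06  1.77]
travel 0.036956046800592925 Ftool [-4.1  5.3 -1.1]
t 8.9 tcp [0.572  0.0328 0.0944] yaw_y 104.4 tilt [ 0.002  0.001 -1.   ] F [2.8 5.2 1.2] T [ 1.07 -0.61  0.56] w 15.6 j [-0.38  0.33  0.3   1.77 -0.11  1.06  1.77]
travel 0.03645837646480687 Ftool [-4.   4.4 -1.2]
```

```bash
python3 -m creep '0.045 0 0 0 0 0 0;0.045 0 0 0 0 0 0;0.045 0 0 -0.03 0 0 0;0.045 0 0 -0.04 0 0 0;0.045 0 0 -0.04 0 0 0;0.087 0 -0.02 -0.05 0 0 0;0.087 0 -0.04 -0.05 0 0 0;0.087 -0.002 -0.04 0 0 0 0;0.087 0 0 0 0 0 0;0.087 0 0 0 0 0 0'
python3 - <<'E'
from h import *
where(); c=cam('wrist'); save(c,'w5.png',(60,60,460,260),2)
for d in robot.trace('wrist','lid'):
    v,u=np.nonzero(d['pixels']); (x,y),r=cv2.minEnclosingCircle(np.c_[u,v].astype(np.float32)); print(round(d['p'],2),d['at'],x,y,r,c[0][v,u].mean(0).round())
for l in ['jaw','fixed_jaw','jar']: print(l,[(round(d['p'],2),np.round(d['at'],1).tolist(),int(d['pixels'].sum())) for d in robot.trace('wrist',l)][:2])
E
```

```text
t: 9.9
tcp_pos: [0.5949, -0.0568, 0.289]
tool_rot: [-0.123, 0.992, -0.0, -0.001]
contact_force: [0.5, 0.7, -0.9]
width: 0.884
t 9.9 tcp [ 0.5949 -0.0568  0.289 ] yaw_y 104.1 tilt [-0.001 -0.    -1.   ] F [ 0.5  0.7 -0.9] T [0.02 0.   0.  ] w 76.9 j [-0.29  0.25  0.38  1.45 -0.09  1.46  1.91]
0.83 [281.6, 27.4] 280.5 30.5 23.759307861328125 [ 62. 119. 201.]
0.79 [237.6, 177.5] 238.67933654785156 176.91073608398438 27.431766510009766 [200. 195. 194.]
0.58 [120.6, 128.8] 120.5 131.0 21.86902618408203 [ 51. 107. 189.]
jaw [(0.78, [289.0, 161.5], 3574)]
fixed_jaw [(0.97, [208.1, 160.1], 1513)]
jar [(0.98, [244.8, 146.2], 993)]
```

View pics/w5.png

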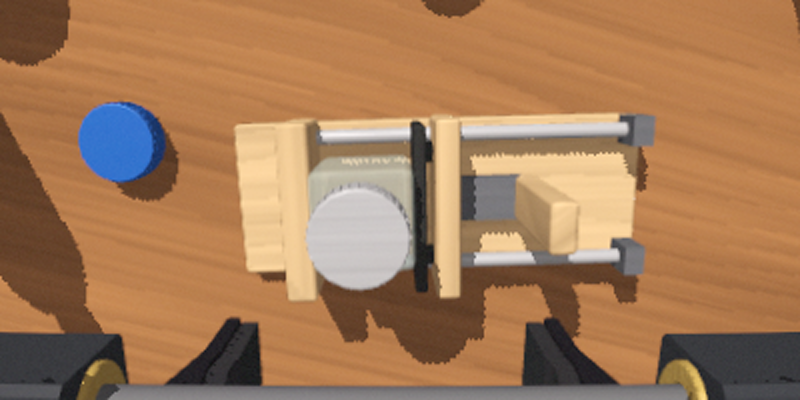

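The jar sits between the fixed jaw (crop column ≈315) and the black pad (≈415), both touching. The lid's top centre is at crop (359,238).

Run:
```python
from h import *
s,M=where(); c=cam('wrist')
for n,uv,z in [('lid',(239.5,179),.140),('lid edges',[(60+306/2,179),(60+411/2,179)],.14),('jaw',[(60+447/2,60+119/2),(60+449/2,60+296/2)],.08),('fj',[(60+302/2,60+120/2),(60+308/2,60+298/2)],.08),('post',(60+565/2,60+229/2),.135)]:
    p=at_z(c,uv,z); print(n,p.round(4).tolist(),'tool',((p-s['tcp_pos'])@M).round(4).tolist())
```

```text
t 10.15 tcp [ 0.595  -0.0541  0.2891] yaw_y 104.4 tilt [-0.001  0.    -1.   ] F [0.2 0.4 0.1] T [ 0.06  0.02 -0.03] w 86.7 j [-0.29  0.25  0.38  1.45 -0.09  1.46  1.91]
lid [[0.6023, -0.0709, 0.14]] tool [[-0.003, -0.0181, 0.1491]]
lid edges [[0.6093, -0.0982, 0.14], [0.5955, -0.0441, 0.14]] tool [[-0.003, -0.0463, 0.1491], [-0.003, 0.0095, 0.1491]]
jaw [[0.5326, -0.0363, 0.08], [0.6409, -0.0044, 0.08]] tool [[0.0559, 0.0326, 0.2092], [-0.0569, 0.0367, 0.2091]]
fj [[0.5548, -0.1209, 0.08], [0.665, -0.0931, 0.08]] tool [[0.0554, -0.0548, 0.2091], [-0.0582, -0.0552, 0.2091]]
post [[0.5711, 0.0358, 0.135]] tool [[0.0008, 0.093, 0.1542]]
```

```bash
python3 -m creep '0.087 -0.003 -0.0185 0.02 0 0 0;0.087 0 0 0.02 0 0 0.143;0.087 0 0 0 0 0 0.143;0.087 0 0 0 0 0 0.143;0.087 0 0 0 0 0 0.143;0.087 0 0 0 0 0 0.143;0.087 0 0 0 0 0 0.143;0.087 0 0 0 0 0 0.143;0.087 0 0 0 0 0 0;0.087 0 0 0 0 0 0'
python3 -m creep '0.087 0 0 0 0 0 0;0.087 0 0 0 0 0 0;0.087 0 0 0 0 0 0'
python3 - <<'E'
from h import *
from scipy.optimize import least_squares
s,M=where(); c=cam('wrist'); save(c,'w6.png',s=1.5)
d=[d for d in robot.trace('wrist','lid')]
d=min(d,key=lambda d:np.ptp(c[0][d['pixels']].mean(0))); m=d['pixels'].astype(np.uint8)
print(d['p'],d['at'],m.sum())
# fit: silhouette of cylinder -> centre by matching hull extents/mask
def sil(x,y):
    a=np.linspace(0,2*np.pi,60); P=np.vstack([np.c_[x+.0285*np.cos(a),y+.0285*np.sin(a),0*a+z] for z in(.116,.14)])
    i=np.zeros(m.shape,np.uint8); cv2.fillConvexPoly(i,np.round(cv2.convexHull(proj(c,P).astype(np.float32))).astype(np.int32),1); return i
best=max((( (sil(x,y)&m).sum()/(sil(x,y)|m).sum()),x,y) for x in np.arange(.585,.62,.001) for y in np.arange(-.09,-.05,.001))
print(best,'tool',(np.array([best[1],best[2],.128])-s['tcp_pos'])@M)
E
```

```text
t: 11.2
tcp_pos: [0.6027, -0.072, 0.2495]
tool_rot: [0.365, 0.931, 0.0, -0.0]
contact_force: [0.8, -0.4, 0.1]
width: 1.0
t: 11.5
tcp_pos: [0.6027, -0.0725, 0.2495]
tool_rot: [0.367, 0.93, 0.0, 0.0]
contact_force: [0.1, 0.2, 0.1]
width: 0.998
t 11.5 tcp [ 0.6027 -0.0725  0.2495] yaw_y 47.0 tilt [ 0.  0. -1.] F [0.1 0.2 0.1] T [ 0.04 -0.08  0.01] w 86.8 j [-0.37  0.3   0.52  1.5  -0.15  1.39  0.98]
0.65 [257.1, 184.7] 2888
(np.float64(0.9300676764421527), np.float64(0.603), np.float64(-0.07399999999999998)) tool [-0.00124926 -0.00095619  0.12151465]
```

View pics/w6.png

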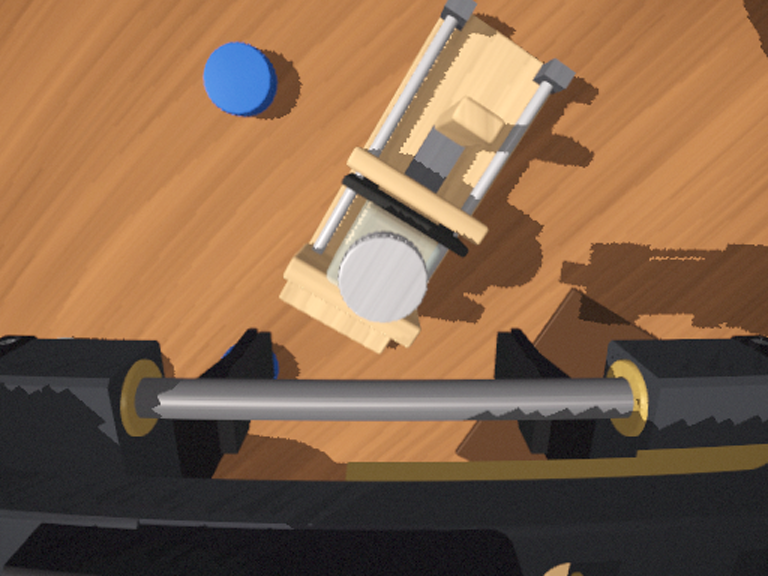

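The lid is centred under the tool to ≈1.5 mm. Descending with a small correction and gripping.

```bash
python3 -m creep '0.087 -0.001 -0.001 0.03 0 0 0;0.087 0 0 0.04 0 0 0;0.087 0 0 0.03 0 0 0;0.087 0 0 0.02 0 0 0;0.087 0 0 0.0135 0 0 0;0.087 0 0 0.007 0 0 0;0.087 0 0 0 0 0 0;0.087 0 0 0 0 0 0' 45
python3 -m creep '0.05 0 0 0 0 0 0;0.05 0 0 0 0 0 0;0.05 0 0 0 0 0 0;0.05 0 0 0 0 0 0;0.05 0 0 0 0 0 0;0.05 0 0 0 0 0 0'
python3 q.py
```

```text
t: 12.4
tcp_pos: [0.6034, -0.0739, 0.11]
tool_rot: [0.367, 0.93, 0.0, 0.001]
contact_force: [0.5, -0.1, 0.5]
width: 0.998
t: 13.0
tcp_pos: [0.603, -0.0736, 0.1091]
tool_rot: [0.367, 0.93, 0.0, 0.0]
contact_force: [0.8, 1.3, 1.2]
width: 0.631
t 13.0 tcp [ 0.603  -0.0736  0.1091] yaw_y 46.9 tilt [ 0.  0. -1.] F [0.8 1.3 1.2] T [ 0.04 -0.2  -0.08] w 54.9 j [-0.34  0.4   0.49  1.67 -0.21  1.12  1.02]
travel 0.14721075246174842 Ftool [ 0.3  1.5 -1.2]
```

```bash
python3 -m creep '0.05 0 0 0 0 0 -0.04;0.05 0 0 0 0 0 -0.06;0.05 0 0 0 0 0 -0.06;0.05 0 0 0 0 0 -0.06;0.05 0 0 0 0 0 -0.06' >/dev/null; python3 q.py
python3 -m creep '0.05 0 0 0 0 0 -0.07;0.05 0 0 0 0 0 -0.07;0.05 0 0 0 0 0 -0.07;0.05 0 0 0 0 0 -0.07' >/dev/null; python3 q.py
```

```text
t 13.5 tcp [ 0.6029 -0.0738  0.1091] yaw_y 63.1 tilt [ 0.  0. -1.] F [ 0.1 -1.   0.9] T [ 0.08 -0.08 -0.24] w 54.7 j [-0.3   0.4   0.44  1.67 -0.18  1.12  1.29]
travel 0.1473589524590509 Ftool [-0.6 -0.8 -0.9]
t 13.9 tcp [ 0.6029 -0.0739  0.1091] yaw_y 79.2 tilt [ 0.  0. -1.] F [-0.1 -0.5  1. ] T [ 0.   -0.03 -0.23] w 54.8 j [-0.26  0.39  0.39  1.67 -0.16  1.12  1.55]
travel 0.1474290222871522 Ftool [-0.  -0.5 -1. ]
```

```bash
python3 -m creep '0.05 0 0 0 0 0 -0.07;0.05 0 0 0 0 0 -0.07;0.05 0 0 0 0 0 -0.07;0.05 0 0 0 0 0 -0.07;0.05 0 0 0 0 0 -0.07;0.05 0 0 0 0 0 -0.07;0.05 0 0 0 0 0 -0.07;0.05 0 0 0 0 0 -0.07;0.05 0 0 0 0 0 -0.07;0.05 0 0 0 0 0 -0.04' >/dev/null; python3 q.py
python3 -m creep '0.05 0 0 0 0 0 0;0.05 0 0 0 0 0 0;0.05 0 0 0 0 0 0' >/dev/null; python3 q.py
python3 - <<'E'
from h import *
c=cam('wrist'); save(c,'w7.png',s=1.2)
E
```

```text
t 14.9 tcp [ 0.6037 -0.074   0.1103] yaw_y 117.5 tilt [ 0.002  0.    -1.   ] F [-0.3 -0.2  7.8] T [ 0.13  0.02 -0.01] w 55.2 j [-0.17  0.38  0.27  1.66 -0.11  1.11  2.18]
travel 0.14779915149932277 Ftool [ 0.3 -0.  -7.8]
t 15.2 tcp [ 0.6038 -0.074   0.1103] yaw_y 117.4 tilt [ 0.002 -0.    -1.   ] F [-0.5  0.6  7. ] T [0.09 0.1  0.07] w 55.1 j [-0.17  0.38  0.27  1.66 -0.11  1.11  2.18]
travel 0.14779596777807552 Ftool [ 0.1  0.8 -7. ]
```

View pics/w7.png

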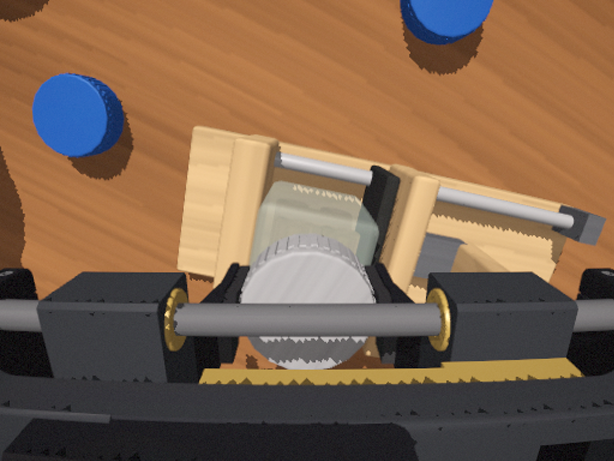

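Turned 1.23 rad; torque fell from 0.23 to about 0 N·m, the jar is still square between the jaws. Lifting straight up 36 mm.

```bash
python3 -m creep '0.05 0 0 -0.002 0 0 0;0.05 0 0 -0.003 0 0 0;0.05 0 0 -0.004 0 0 0;0.05 0 0 0 0 0 0' >/dev/null; python3 q.py
python3 -m creep '0.05 0 0 -0.005 0 0 0;0.05 0 0 -0.005 0 0 0;0.05 0 0 -0.005 0 0 0;0.05 0 0 -0.005 0 0 0;0.05 0 0 -0.005 0 0 0;0.05 0 0 -0.002 0 0 0;0.05 0 0 0 0 0 0;0.05 0 0 0 0 0 0' >/dev/null; python3 q.py
python3 - <<'E'
from h import *
s,M=where(); c=cam('wrist'); b=cam('scene')
t=[d for d in robot.trace('wrist','jar')][:2]; print([(d['p'],d['at']) for d in t])
i=np.hstack([cv2.resize(c[0][60:340,80:460],(600,442),interpolation=2)]);j=cv2.resize(b[0][150:260,190:310],(0,0),fx=4,fy=4,interpolation=2)[:442]
j=cv2.copyMakeBorder(j,0,max(0,442-j.shape[0]),0,0,0)
i=np.hstack([i,j]); i=cv2.resize(i,None,fx=800/i.shape[1],fy=800/i.shape[1]); cv2.imwrite('pics/w8.png',i[:,:,::-1])
E
```

```text
t 15.65 tcp [ 0.603  -0.0739  0.1185] yaw_y 117.4 tilt [ 0.001  0.    -1.   ] F [ 0.9  0.6 -1.7] T [ 0.02 -0.04  0.01] w 55.2 j [-0.17  0.37  0.28  1.65 -0.11  1.13  2.18]
travel 0.14747456891963923 Ftool [-1.1  0.1  1.7]
t 16.45 tcp [ 0.6027 -0.0738  0.1449] yaw_y 117.4 tilt [-0.  0. -1.] F [-0.1  0.1 -1.4] T [ 0.11  0.05 -0.  ] w 55.0 j [-0.18  0.35  0.28  1.62 -0.1   1.18  2.17]
travel 0.14732743447277916 Ftool [0.  0.1 1.4]
t 16.45 tcp [ 0.6027 -0.0738  0.1449] yaw_y 117.4 tilt [-0.  0. -1.] F [-0.1  0.1 -1.4] T [ 0.11  0.05 -0.  ] w 55.0 j [-0.18  0.35  0.28  1.62 -0.1   1.18  2.17]
[(0.97, [254.8, 179.7])]
```

View pics/w8.png

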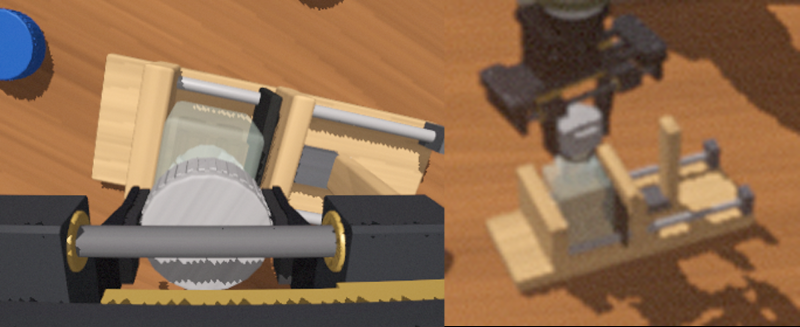

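Both halves: lid in the fingers above the jar, jar standing between the jaws. I check the lid's level numerically before handing in.

Run:
```python
from h import *
s,M=where(); b=cam('scene'); 
ds=robot.trace('scene','lid'); print([(round(d['p'],2),d['at'],int(d['pixels'].sum())) for d in ds])
a=np.linspace(0,2*np.pi,60); x,y=s['tcp_pos'][:2]; z0=s['tcp_pos'][2]+.007
o=cv2.resize(b[0][150:260,190:310],None,fx=5,fy=5,interpolation=2).copy()
for z in(z0,z0+.024):
    p=(proj(b,np.c_[x+.0285*np.cos(a),y+.0285*np.sin(a),0*a+z])-[190,150])*5
    cv2.polylines(o,[p.astype(np.int32)],True,(255,0,0),1)
cv2.imwrite('pics/w9.png',o[:,:,::-1])
```

```text
t 16.6 tcp [ 0.6026 -0.0737  0.1447] yaw_y 117.4 tilt [-0.  0. -1.] F [ 0.5 -0.3 -0.8] T [ 0.1   0.05 -0.06] w 54.8 j [-0.18  0.35  0.28  1.62 -0.1   1.18  2.17]
[(0.68, [182.4, 233.7], 193), (0.52, [234.5, 192.6], 206)]
```

View pics/w9.png

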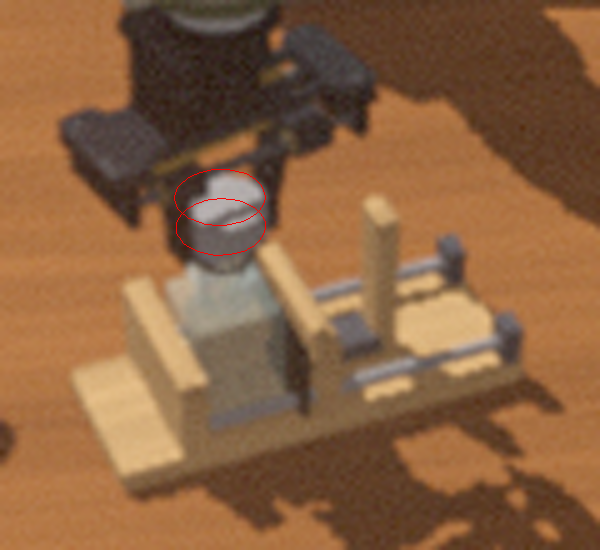

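The lid's outline in the wrist picture is the same after the lift (columns 200–312, rows 194–308) as when it was seated level (200–312, 195–308). It has not slipped or tilted in the fingers.

Run:
```python
from h import *
print(robot.sign_off()); where()
```

```text
the job is handed in; nothing more can be done
None
the job is handed in; nothing more can be done
```

I closed the clamp on the jar, turned the lid free, lifted it and handed the job in at about 16.6 s of the 51 s. The hand-in gives no verdict, so whether it passed is not confirmed.

- **Clamping:** I pushed the loose jaw shut by its post until the force rose about 3 N/mm, up to about 22 N at the tool. As I unloaded the arm, the jaw crept back about 1.7 mm before I let go. From its 8 N sliding friction I estimate about 8 N of nip (2.7 mm of squash), but I did not measure it. The picture after release showed the jar touching both the fixed jaw and the pad.
- **Jaw travel:** the highest reading was 38 mm, short of the 40 mm plus squash you describe. The force slope and the picture agreed with a nipped jar, so I went by those.
- **Unscrewing:** I turned the lid 1.23 rad anticlockwise in one grasp. The resisting torque was 0.23 N·m and fell to about zero, and the jar still looked square in the clamp.
- **Final pose:** the lid is gripped with 45 N. Its rim is about 22 mm above the mouth and, by my measurements, centred within 1–2 mm. The tool is vertical, and the lid's outline in the wrist camera is the same as when it sat level on the jar.
- **One disagreement:** in the coarse scene view, the grey area reached about 3 pixels below where I expected the rim. I took it for the shaded jar neck, because the wrist view showed no slip or tilt.
- **Bystanders:** the arm stayed clear of the bottle, cup and carton. I did not measure their positions again at the end.

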